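# Open the transport tub and pack the specimen jar

### The arm

A 6-joint arm with a two-finger parallel gripper is mounted at the origin on the work surface. World frame = base frame: x ahead of the robot, y to its left, z up, the work surface at z = 0. Lengths are in mm, angles in rad, forces in N, time in s.
With the tool pointing down it reaches from about 275 to 1000 mm from the base axis. Payload 8.4 kg.
Tool frame: the origin (TCP) lies midway between the tips of the shut fingers; the grasp point (between the pads) lies 19 mm behind it; z points along the fingers, y is the line along which they close (so a half turn about z gives the same grasp; the last joint's range is limited). The gripper opens to 85 mm and grips with 20 to 120 N. Pads are 22 mm wide; open, the fingers measure 114 mm over their backs; the gripper's body (76 mm by 85 mm) begins 54 mm behind the grasp point. The pads swing forward as they close: fully open they stand 13 mm farther back than shut.
Start: joints at [1.28, 0.353, 1.633, -0, 1.155, -0.002], TCP at [178, 599.119, 231.281] pointing down, gripper open.
Joint ranges: [-2.63, 2.63], [-0.92, 2.1], [0.06, 2.66], [-1.3, 4.44], [0, 2.69], [-3.02, 3.02]. Speed limits (rad/s): [2.22, 2.22, 2.79, 3.14, 3.14, 3.14].

### API

Orientations are given as [roll, pitch, yaw] about the fixed x, y, z axes, in that order (R = Rz(yaw) Ry(pitch) Rx(roll)).
In Python, from rig import r, cams gives the robot as it stands. The module is installed in compiled form; this text tells all that it offers.
- The arm moves only by the tool send_rows, never from a script. Its argument "targets" is one flat list of numbers, 7 for each row, row after row: the shift along the tool's x, y, z in m, then the turn, a rotation vector about the tool's x, y, z in rad, then the opening, from -1 (shut) to 1 (fully open). In form: [tx, ty, tz, wx, wy, wz, fingers, tx, ty, tz, wx, wy, wz, fingers, ...]. A call has 1 to 12 rows; each row is the pose to reach, as a shift and turn from the pose commanded when the call began, along the tool's axes at that moment; what a row does not reach only later rows make up. A row lasts 1/12 s, in which the tool goes at most 41.7 mm and 7.16 degrees, less where a joint would pass 70% of its speed; a pose out of reach is approached as far as the arm can. A call with a gripper value outside its range is refused whole. The fingers move at their own pace and stop on an object; "grip_force" is the grip in N (left out, the last holds). Time passes only in rows, so rows that repeat a pose let the fingers close. It gives the time, the measured TCP pose, the force, the opening and the grip force at its end, in the units of the state.
- r.sense(): the state, without advancing time (a new reading comes with each control period).
- cams.grab_frame(name): name is "side" or "top"; returns a dict with "color" (400x640x3 uint8, blue, green, red), "fx", "fy", "cx", "cy" (pixels), "xyz" and "attitude" of the camera in the world. Camera axes: x right, y down, z forward; pixel columns grow to the right and rows downward; lengths in mm; the calibration is good to about 2 mm. A picture is of the moment at which its call begins. There is no depth.
- r.sign_off(): hands the job in; it is judged then, once.
The state is a dict: "clock": time; "qpos": joint angles; "qvel": joint speeds; "joint_efforts": joint torques, N m; "eef_pos": TCP position; "tcp_rot": TCP orientation; "contact_force": force on the tool from outside, world axes, zero at the start; "wrist_torque": the same for the moment, N m; "opening": opening from 0.0 (shut) to 1.0 (fully open); "grasp_force": force on a finger pad.
Only numpy, scipy, OpenCV 4.12 (cv2) and the standard library are available. Lean on these libraries where they do the work, as an engineer would, in place of code of your own. Each camera call takes 0.05 s, during which the arm holds its last target. There are 200 camera calls.

### The job

Take hold of the upright tab on the lid of the transport tub and first tip the lid: raise its tab end by about 5 cm while the opposite edge stays on the tub's rim. Then lift the lid off and lay it flat and right side up on the middle of the dark mat, and after that stand the short wide specimen jar upright on the floor of the open tub, leaving the lid on the mat. Set both down without dropping them, and leave the tall bottle and the carton where they stand.

Things in the scene. Friction and masses are not known exactly. Their poses are not given: they have to be found in the camera images.
- tub: Grey plastic open-topped rectangular transport tub, fixed to the bench, outside 176 (its x) x 130 (its y) x 90 mm high, walls and floor 5 mm (inside 166 x 120, 85 deep). Origin: centre of its underside, z up. Its yaw is within 0.3 rad of the world's; the lid's tab stands at its +x end, away from the robot. It may be left or right of the mat.
- lid: Loose white plastic lid of the tub, 0.11 to 0.22 kg. Plate 180 (x) x 134 (y) x 5 mm; under it a 7 mm deep block of 160 x 114 mm that sits loosely (3 mm play) inside the tub's rim; an upright tab on top at its +x end. Origin: centre of the block's underside; the plate spans z = 7 to 12 mm and rests on the tub's rim, so the origin starts 83 mm above the tub's underside. z up, x towards the tab.
- lid_tab (a point): Point inside the lid's upright tab, the place to pinch, at x = 78, y = 0, z = 34 mm in the lid's frame. The tab is 10 mm thick along the lid's x, 50 mm wide along its y and rises from the plate's top (z = 12) to z = 48 mm.
- lid_heel (a point): Middle of the lower edge of the lid's plate at the end away from the tab (x = -90, y = 0, z = 7 mm in the lid's frame): the edge on which the lid tips.
- mat: Dark grey rubber mat, fixed to the bench, 240 (x) x 180 (y) x 4 mm, yaw within 0.3 rad of the world's. Origin: centre of its underside; top at z = 4 mm.
- jar: Short wide specimen jar, loose: white body 54 mm in diameter, white screw cap 58 mm in diameter from 53 to 75 mm height; 75 mm high in all, 0.08 to 0.17 kg. Origin: centre of its underside, z up. It stands on the bench at the far left or far right, changing places with the tall bottle.
- bottle: Bystander: tall narrow white bottle with a white cap, 50 mm in diameter, 140 mm high, loose. Origin: centre of its underside.
- carton: Bystander: loose cardboard carton 90 x 130 x 75 mm, to the side of the work on the robot's right. Origin: centre of its underside.
- printer: Bystander: white label printer, fixed, 150 x 110 mm, about 105 mm high, to the side of the work on the robot's left. Origin: centre of its underside.
Things that resemble listed ones, but are neither listed nor needed, are in the scene too. Leave any green or red look-alike of the jar alone.

How it is judged:
By the outcome, as a careful person would: the job done as asked, in the order asked, and still so for the second after the job is handed in, with the robot touching nothing.
It also fails if it takes over 58 s, if anything falls off the work surface, if the arm or the gripper's body presses on something with over 40 N, if the wrist force passes 120 N, or if a joint passes its speed limit or range.

## Working session

There is one attempt and no reset: what is moved stays moved. The work goes in short steps, Python scripts to look and compute and a tool call to move; the robot and the scene stay as the last step left them, time stands still between calls to the robot, and variables do not carry over. Pictures are saved under pics/ and viewed, at most 12 in all, crops included, and the job is handed in when it is done.

Besides the shell and the picture viewer there is one more tool, called after "Call:" by a JSON object that holds its "api" and its "payload", one argument or row to a line. send_rows: Moves the arm, as the interface text tells. Its arguments: {"type":"object","properties":{"targets":{"type":"array"},"grip_force":{"type":"number"}},"required":["targets"]}

```bash
mkdir -p pics
python3 - <<'E'
from rig import r,cams
import cv2,numpy as np
for n in("side","top"):
    f=cams.grab_frame(n); cv2.imwrite(f"pics/{n}0.png",f["color"]); print(n,{k:(np.round(v,4).tolist() if k!="color" else 0) for k,v in f.items()})
s=r.sense(); print(s)
E
```

```text
side {'color': 0, 'fx': 427.2148, 'fy': 427.2148, 'cx': 320.3052, 'cy': 201.3821, 'xyz': [-200.198, -625.5601, 822.8118], 'attitude': [-2.2107, 0.015, -0.8458]}
top {'color': 0, 'fx': 376.9262, 'fy': 376.9262, 'cx': 318.2395, 'cy': 202.9169, 'xyz': [396.7797, 24.215, 1220.859], 'attitude': [-3.0421, 0.0099, -1.5725]}
{'clock': 0.1, 'qpos': array([ 1.27959581e+00,  3.53596701e-01,  1.63408793e+00, -1.95227187e-06,
        1.15525619e+00, -2.38900298e-03]), 'qvel': array([ 0.00125951, -0.00143473, -0.00228566,  0.00106823,  0.00187809,
       -0.00095599]), 'joint_efforts': array([ 1.64291141e-04, -6.06357336e+01, -3.42816532e+01, -1.99769084e-05,
        3.95122086e-03, -1.08201256e-06]), 'eef_pos': array([177.86882864, 598.67111755, 230.61360358]), 'tcp_rot': array([-3.14024448e+00, -1.43571779e-06,  2.85278193e+00]), 'contact_force': array([ 0.96098664, -0.25394911,  0.71681581]), 'wrist_torque': array([ 0.00206769, -0.03393722,  0.01871105]), 'grasp_force': 0.0, 'opening': 0.9987848413021485}
```

View pics/top0.png

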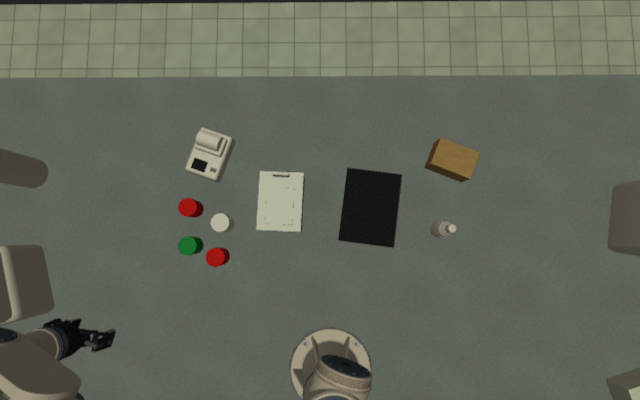

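View pics/side0.png

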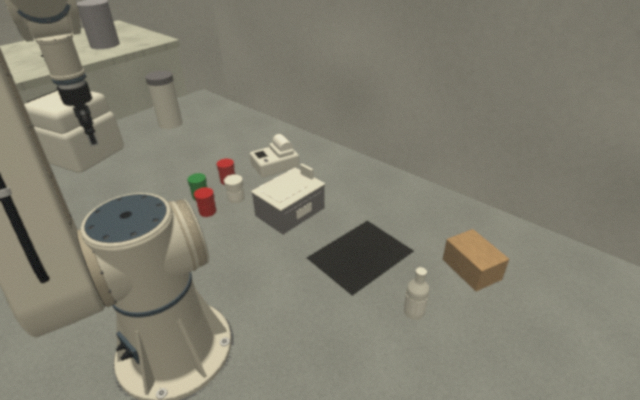

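The top view shows the lid at (281,201) with its tab at (281,175), the mat at (370,207) and the bottle at (444,229). Candidates for the jar are the white one (221,222), reds (190,207) and (217,257), green (189,245), and the tall white bottle (444,229). The short white one at (221,222) fits the description. Next I measure and check it in a crop.

```bash
cat > h.py <<'E'
from rig import r,cams
import cv2,numpy as np
from scipy.spatial.transform import Rotation as R
def rot(a): return R.from_euler('xyz',a).as_matrix()
def ray(f,uv,z):
    uv=np.atleast_2d(uv).astype(float)
    d=np.c_[(uv[:,0]-f["cx"])/f["fx"],(uv[:,1]-f["cy"])/f["fy"],np.ones(len(uv))]@rot(f["attitude"]).T
    c=np.array(f["xyz"]); return c+d*((z-c[2])/d[:,2])[:,None]
def proj(f,p):
    q=(np.atleast_2d(p)-f["xyz"])@rot(f["attitude"])
    return np.c_[f["fx"]*q[:,0]/q[:,2]+f["cx"],f["fy"]*q[:,1]/q[:,2]+f["cy"]]
def blob(mask,near):
    n,l,s,c=cv2.connectedComponentsWithStats(mask.astype(np.uint8))
    k=l[near[1],near[0]]; assert k; return (l==k).astype(np.uint8)
def rect(f,m,z):
    c=max(cv2.findContours(m,0,cv2.CHAIN_APPROX_NONE)[0],key=cv2.contourArea)[:,0]
    return cv2.minAreaRect(ray(f,c,z)[:,:2].astype(np.float32))
E
python3 - <<'E'
from h import *
f=cams.grab_frame("top"); g=cams.grab_frame("side"); im=f["color"].astype(int); mn=im.min(2)
print("px",im[210,290],im[210,370],im[222,221],im[207,190],im[260,300])
lid=blob(mn>130,(290,210)); print("lid z95",rect(f,lid,95),lid.sum())
mat=blob(im.max(2)<45,(370,207)); print("mat z4",rect(f,mat,4))
jar=blob(mn>130,(221,222)); print("jar z75",rect(f,jar,75),jar.sum())
for n,p,m in(("red1",(190,207),(im[...,2]>im[...,1]+50)),("red2",(217,257),(im[...,2]>im[...,1]+50)),("green",(189,245),(im[...,1]>im[...,2]+40))):
    print(n,rect(f,blob(m,p),75))
a=cv2.resize(f["color"][120:270,170:320],(600,600),interpolation=cv2.INTER_CUBIC)
b=cv2.resize(g["color"][130:240,180:335],(775,550),interpolation=cv2.INTER_CUBIC)
cv2.imwrite("pics/c1.png",a);cv2.imwrite("pics/c2.png",b)
E
```

```text
px [158 180 179] [22 23 22] [155 178 179] [ 20  24 157] [ 94 104  98]
lid z95 ((517.13671875, 151.2239990234375), (132.27435302734375, 178.11697387695312), 87.10657501220703) 2535
mat z4 ((504.9808349609375, -130.814208984375), (177.36912536621094, 236.59774780273438), 82.45524597167969)
jar z75 ((453.6202087402344, 336.41424560546875), (54.95087814331055, 51.974937438964844), 1.2692548036575317) 261
red1 ((499.6817321777344, 429.5502624511719), (71.29647064208984, 55.34296798706055), 89.86758422851562)
red2 ((347.865234375, 341.4804382324219), (66.94957733154297, 53.86769485473633), 89.94194030761719)
green ((384.0200500488281, 429.1313171386719), (63.92107009887695, 54.24403381347656), 89.92425537109375)
```

View pics/c1.png

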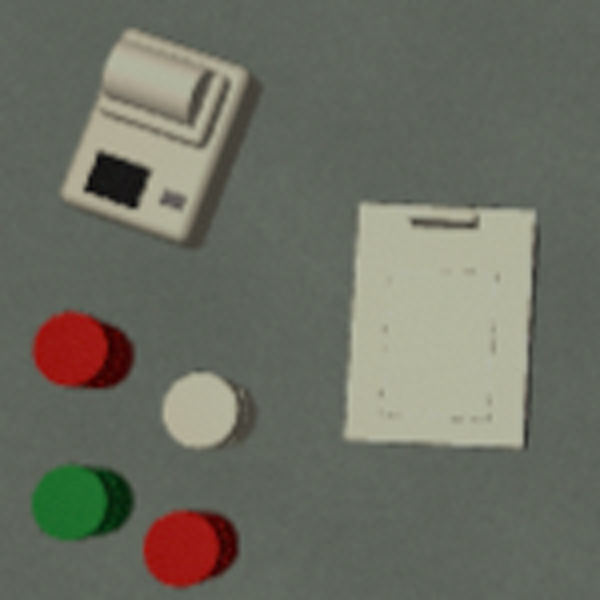

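View pics/c2.png

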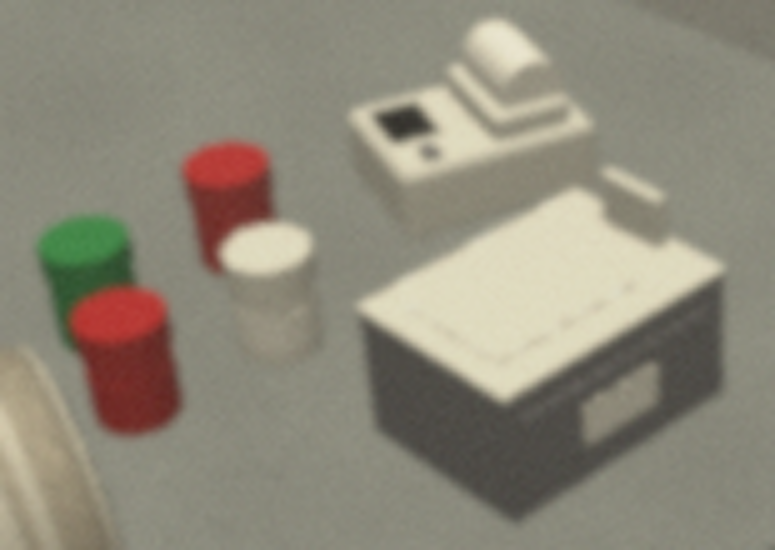

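Crops confirm it: the white jar (crop c1 at 200,410) has the short, wide body with a wider cap, and the lid tab is at the far end. The measured sizes match, with the lid at 132x178 and the mat at 177x237.

```bash
cat >> h.py <<'E'
def go(x,y,z,yaw,tilt=0,s=None):
    """shift (m) + rotvec in tool axes; tilt = tab end up about lid -y (tool +-x)"""
    s=s or r.sense(); A=R.from_euler('xyz',s["tcp_rot"])
    B=R.from_rotvec(-tilt*np.array([-np.sin(yaw-np.pi/2),np.cos(yaw-np.pi/2),0]))*R.from_euler('xyz',[np.pi,0,yaw])
    t=A.inv().apply(np.array([x,y,z])-s["eef_pos"])/1000
    return np.round(np.r_[t,(A.inv()*B).as_rotvec()],4).tolist()
E
python3 -c "
from h import *
print(go(595,147,190,1.52))"
```

```text
[-0.5285, -0.3143, 0.0411, -0.0007, 0.0005, 1.3328]
```

Call:
{"api": "send_rows", "payload": {
  "targets": [-0.176,-0.105,0,0,0,0.44,1,-0.352,-0.21,0,0,0,0.9,1,-0.528,-0.314,0,0,0,1.333,1,-0.528,-0.314,0,0,0,1.333,1,-0.528,-0.314,0,0,0,1.333,1,-0.528,-0.314,0,0,0,1.333,1,-0.528,-0.314,0,0,0,1.333,1,-0.528,-0.314,0,0,0,1.333,1,-0.528,-0.314,0,0,0,1.333,1,-0.528,-0.314,0,0,0,1.333,1,-0.528,-0.314,0,0,0,1.333,1,-0.528,-0.314,0,0,0,1.333,1]
}}

```text
clock: 1.2
eef_pos: [518.2, 229.9, 231.4]
tcp_rot: [3.141, -0.0, 1.514]
contact_force: [-0.1, 0.4, 0.2]
opening: 0.995
grasp_force: 0.0
```

```bash
python3 -c "
from h import *
s=r.sense();print(s['clock'],s['eef_pos'],s['tcp_rot'])
print(go(595,147,190,1.52))"
```

```text
1.2 [518.21538627 229.87829623 231.38239142] [ 3.14142068e+00 -1.36079208e-04  1.51425330e+00]
[-0.0784, 0.0813, 0.0414, 0.0002, -0.0001, -0.0057]
```

Call:
{"api": "send_rows", "payload": {
  "targets": [-0.078,0.081,0.02,0,0,0,1,-0.078,0.081,0.041,0,0,0,1,-0.078,0.081,0.041,0,0,0,1,-0.078,0.081,0.041,0,0,0,1,-0.078,0.081,0.041,0,0,0,1,-0.078,0.081,0.041,0,0,0,1]
}}

```text
clock: 1.7
eef_pos: [593.7, 149.7, 190.0]
tcp_rot: [-3.141, -0.0, 1.519]
contact_force: [-0.5, 0.5, 0.0]
opening: 1.001
grasp_force: 0.0
```

```bash
python3 -c "
from h import *
s=r.sense();print(s['eef_pos'],s['tcp_rot'],s['qpos'])
print(go(595,147,101,1.52))
g=cams.grab_frame('side');print(proj(g,[[595,147,117],s['eef_pos']]))
cv2.imwrite('pics/s2.png',cv2.resize(g['color'][100:240,200:400],(800,560),interpolation=cv2.INTER_CUBIC))"
```

```text
[593.72752451 149.67070405 190.04006603] [-3.14061164e+00 -2.34735994e-05  1.51899783e+00] [2.44318915e-01 3.74870267e-01 1.69984990e+00 3.52364113e-04
 1.06780398e+00 2.95947400e-01]
[-0.0026, 0.0015, 0.089, -0.001, -0.0, -0.001]
[[307.15474556 170.54654401]
 [305.38063031 149.60064257]]
```

View pics/s2.png

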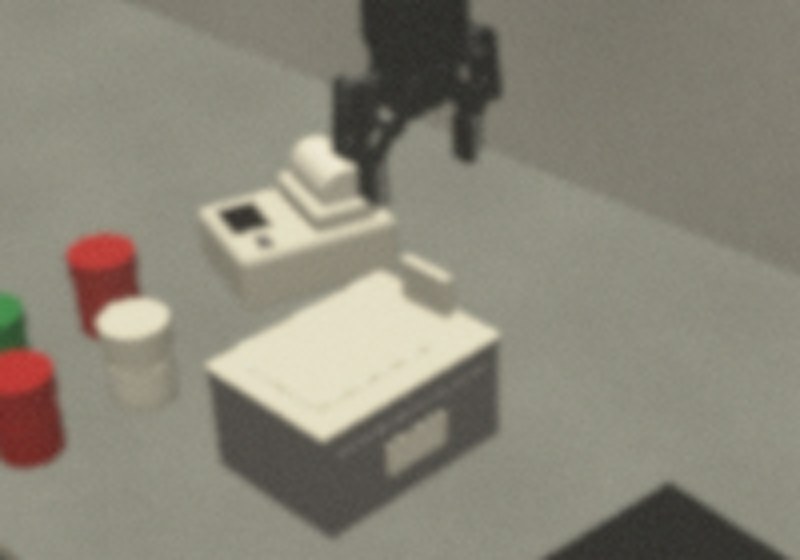

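The tab appears at crop (428,285), which is full-frame (307,171). The prediction was (307,170.5), and the fingers straddle the tab, so I descend and close.

Call:
{"api": "send_rows", "payload": {
  "targets": [-0.0025,0.0015,0.03,0,0,0,1,-0.0025,0.0015,0.06,0,0,0,1,-0.0025,0.0015,0.08,0,0,0,1,-0.0025,0.0015,0.088,0,0,0,1,-0.0025,0.0015,0.088,0,0,0,1,-0.0025,0.0015,0.088,0,0,0,1],
  "grip_force": 40
}}

```text
clock: 2.25
eef_pos: [595.6, 148.0, 103.3]
tcp_rot: [3.141, -0.0, 1.521]
contact_force: [-0.2, 0.7, 0.1]
opening: 0.999
grasp_force: 0.0
```

Call:
{"api": "send_rows", "payload": {
  "targets": [0,0,0,0,0,0,-1,0,0,0,0,0,0,-1,0,0,0,0,0,0,-1,0,0,0,0,0,0,-1,0,0,0,0,0,0,-1,0,0,0,0,0,0,-1,0,0,0,0,0,0,-1,0,0,0,0,0,0,-1,0,0,0,0,0,0,-1,0,0,0,0,0,0,-1,0,0,0,0,0,0,-1,0,0,0,0,0,0,-1],
  "grip_force": 40
}}

```text
clock: 3.25
eef_pos: [595.6, 147.1, 102.6]
tcp_rot: [3.141, -0.0, 1.52]
contact_force: [-1.5, -0.1, 5.5]
opening: 0.112
grasp_force: 39.8
```

```bash
python3 -c "
from h import *
s=r.sense();print(s['eef_pos'],s['tcp_rot'],s['contact_force'],s['wrist_torque'])
x,y,z=s['eef_pos'];u=np.array([np.cos(-.05),np.sin(-.05)]);a,b=167,z-90
for th in np.linspace(0,.295,7)[1:]:
    c,sn=np.cos(th),np.sin(th); dx=a*c-b*sn-a; dz=a*sn+b*c-b
    print(go(x+dx*u[0],y+dx*u[1],z+dz,s['tcp_rot'][2],th))"
```

```text
[595.59913654 147.0931849  102.60562682] [ 3.14127247e+00 -2.55652923e-05  1.51977361e+00] [-1.4695156  -0.11645433  5.4816634 ] [-0.05823228  0.17574734  0.00431797]
[-0.0, -0.0008, -0.0082, -0.0488, -0.0, -0.0]
[-0.0, -0.002, -0.0163, -0.098, -0.0, -0.0]
[-0.0, -0.0037, -0.0244, -0.1472, -0.0, -0.0]
[-0.0, -0.0057, -0.0324, -0.1963, -0.0, -0.0]
[-0.0, -0.0081, -0.0403, -0.2455, -0.0, -0.0]
[-0.0, -0.0109, -0.048, -0.2947, -0.0, -0.0]
```

Call:
{"api": "send_rows", "payload": {
  "targets": [0,0,0,0,0,0,-1,0,0,0,0,0,0,-1,0,-0.0004,-0.0041,-0.0245,0,0,-1,0,-0.0008,-0.0082,-0.049,0,0,-1,0,-0.0014,-0.0123,-0.0735,0,0,-1,0,-0.002,-0.0163,-0.098,0,0,-1,0,-0.0028,-0.0204,-0.1225,0,0,-1,0,-0.0037,-0.0244,-0.147,0,0,-1,0,-0.0047,-0.0284,-0.1715,0,0,-1,0,-0.0057,-0.0324,-0.196,0,0,-1,0,-0.0069,-0.0364,-0.221,0,0,-1,0,-0.0081,-0.0403,-0.2455,0,0,-1],
  "grip_force": 70
}}

```text
clock: 4.25
eef_pos: [587.0, 147.5, 142.9]
tcp_rot: [2.894, -0.0, 1.52]
contact_force: [-0.8, -0.4, 0.3]
opening: 0.102
grasp_force: 68.4
```

Call:
{"api": "send_rows", "payload": {
  "targets": [0,-0.0007,-0.0041,-0.025,0,0,-1,0,-0.0008,-0.0081,-0.05,0,0,-1,0,-0.0008,-0.0081,-0.05,0,0,-1,0,-0.0008,-0.0081,-0.05,0,0,-1,0,-0.0008,-0.0081,-0.05,0,0,-1,0,-0.0008,-0.0081,-0.05,0,0,-1]
}}

```text
clock: 4.75
eef_pos: [584.4, 147.6, 149.9]
tcp_rot: [2.847, 0.0, 1.52]
contact_force: [-1.8, 1.0, -0.4]
opening: 0.105
grasp_force: 68.4
```

```bash
python3 -c "
from h import *
s=r.sense();A=R.from_euler('xyz',s['tcp_rot']);x,y,z=s['eef_pos'];print(s['eef_pos'],s['contact_force'],s['wrist_torque'],'toolz',A.as_matrix()[:,2])
print(go(x,y,z+90,1.52,.295),go(x+8,y,z+100,1.52,0),'mat',go(582,-141,z+100,1.44,0))
g=cams.grab_frame('side')
cv2.imwrite('pics/s3.png',cv2.resize(g['color'][100:240,200:400],(800,560),interpolation=cv2.INTER_CUBIC))"
```

```text
[584.37038653 147.58292255 149.86184829] [-1.81809323  0.9728076  -0.42135528] [0.11278284 0.76167574 0.01672764] toolz [ 0.28965282 -0.01510898 -0.95701252]
[-0.0, 0.0261, -0.0861, -0.0007, 0.0004, -0.0004] [0.0004, 0.0367, -0.0934, 0.2943, 0.0003, -0.0005] mat [-0.2883, 0.0409, -0.092, 0.2941, -0.0115, 0.079]
```

View pics/s3.png

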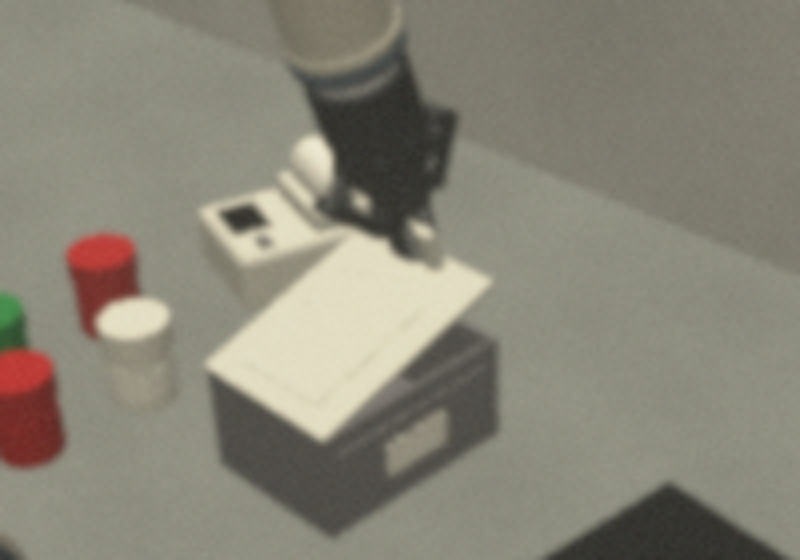

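The lid is tipped about 5 cm, and its heel edge (crop 207,365 to 322,440) is still on the rim. Next is a straight lift, then levelling.

Call:
{"api": "send_rows", "payload": {
  "targets": [0,0.0029,-0.0096,0,0,0,-1,0,0.0072,-0.024,0,0,0,-1,0,0.0116,-0.0383,0,0,0,-1,0,0.0174,-0.0574,0,0,0,-1,0,0.0232,-0.0766,0,0,0,-1,0,0.029,-0.0957,0,0,0,-1,0,0.029,-0.0957,0.06,0,0,-1,0,0.029,-0.0957,0.12,0,0,-1,0,0.029,-0.0957,0.18,0,0,-1,0,0.029,-0.0957,0.24,0,0,-1,0,0.029,-0.0957,0.294,0,0,-1,0,0.029,-0.0957,0.294,0,0,-1]
}}

```text
clock: 5.8
eef_pos: [586.4, 147.6, 250.8]
tcp_rot: [3.141, -0.001, 1.519]
contact_force: [0.3, 0.2, -0.9]
opening: 0.101
grasp_force: 68.5
```

```bash
python3 -c "
from h import *
s=r.sense();print(s['eef_pos'],s['tcp_rot'],s['contact_force'],s['wrist_torque'],s['grasp_force'])
print(go(582,-141,s['eef_pos'][2],1.44))"
```

```text
[586.40538462 147.61655956 250.83402211] [ 3.14060796e+00 -5.36078954e-04  1.51938061e+00] [ 0.28603436  0.16855839 -0.89962095] [-0.01381683 -0.13328944 -0.02003361] 68.5167396068573
[-0.2885, 0.0104, -0.0001, 0.001, -0.0006, 0.0794]
```

Call:
{"api": "send_rows", "payload": {
  "targets": [-0.01,0,0,0,0,0,-1,-0.03,0.001,0,0,0,0.01,-1,-0.06,0.002,0,0,0,0.02,-1,-0.095,0.003,0,0,0,0.03,-1,-0.13,0.005,0,0,0,0.04,-1,-0.165,0.006,0,0,0,0.05,-1,-0.2,0.007,0,0,0,0.06,-1,-0.23,0.008,0,0,0,0.07,-1,-0.26,0.009,0,0,0,0.079,-1,-0.28,0.01,0,0,0,0.079,-1,-0.288,0.01,0,0,0,0.079,-1,-0.288,0.01,0,0,0,0.079,-1]
}}

```text
clock: 6.8
eef_pos: [579.1, -142.3, 250.5]
tcp_rot: [3.139, 0.001, 1.439]
contact_force: [0.7, 0.1, -1.4]
opening: 0.104
grasp_force: 68.6
```

Call:
{"api": "send_rows", "payload": {
  "targets": [0,0,0,0,0,0,-1,0,0,0,0,0,0,-1,0,0,0,0,0,0,-1]
}}

```text
clock: 7.05
eef_pos: [579.8, -139.2, 250.3]
tcp_rot: [3.14, -0.0, 1.442]
contact_force: [0.4, 0.3, -1.7]
opening: 0.105
grasp_force: 68.6
```

```bash
python3 -c "
from h import *
s=r.sense();print(s['eef_pos'],s['tcp_rot'])
f=cams.grab_frame('top');im=f['color'].astype(int)
m=(im.min(2)>130).astype(np.uint8); m[:,:320]=0;m[:,425:]=0;m[:150]=0;m[250:]=0
z=s['eef_pos'][2]-102.6+95; print('lid plate top',z,rect(f,m,z))
g=cams.grab_frame('side')
cv2.imwrite('pics/s4.png',np.vstack([cv2.resize(g['color'][130:300,270:480],(630,510)) ]))"
```

```text
[ 579.75085742 -139.22413832  250.34729213] [ 3.13983796e+00 -2.97093071e-04  1.44211846e+00]
lid plate top 242.747292127358 ((509.2467041015625, -78.85130310058594), (31.581392288208008, 176.1265106201172), 82.5606918334961)
```

View pics/s4.png

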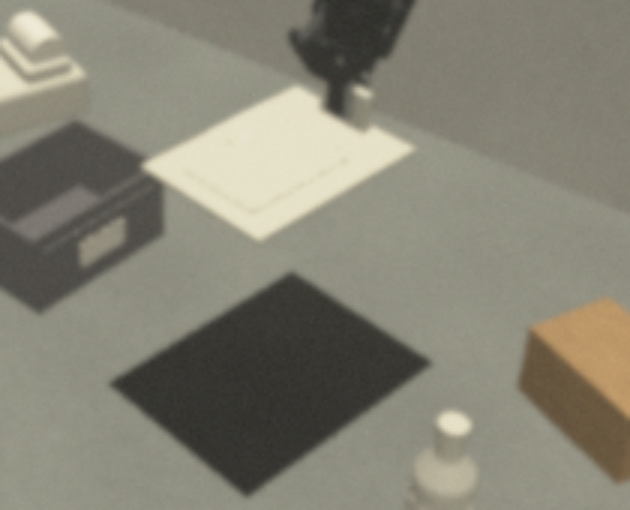

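```bash
python3 -c "
from h import *
g=cams.grab_frame('side');print(ray(g,[[318.3,185],[356.7,210],[407.7,180]],242.7).round(1))
t=1.442-np.pi/2;c=np.array([579.75,-139.2])-78.5*np.array([np.cos(t),np.sin(t)]);print('lid c',c)
M=np.array([[np.cos(t),-np.sin(t)],[np.sin(t),np.cos(t)]])
L=np.array([[-90,67],[-90,-67],[90,-67]]);W=L@M.T+c;print(W, proj(g,np.c_[W,[242.7]*3]))
u=np.array([np.cos(-.132),np.sin(-.132)]);T=np.array([505,-130.8])+78.5*u
print(T,go(*T,24.5,np.pi/2-.132))"
```

```text
[[ 423.6  -54.9  242.7]
 [ 405.7 -184.6  242.7]
 [ 579.8 -206.1  242.7]]
lid c [ 501.90019882 -129.1174182 ]
[[ 421.25116537  -51.11271703]
 [ 404.04013401 -184.00282351]
 [ 582.54923227 -207.12211936]] [[316.49061696 184.84118052]
 [356.03159579 210.23668783]
 [408.690696   179.66711722]]
[ 582.81710043 -141.13193496] [-0.0012, 0.0027, 0.2258, 0.0016, -0.0001, 0.0033]
```

The corners match a level lid to within about 1 px, so I lower it.

Call:
{"api": "send_rows", "payload": {
  "targets": [-0.001,0.003,0.015,0.0016,0,0.003,-1,-0.001,0.003,0.04,0.0016,0,0.003,-1,-0.001,0.003,0.07,0.0016,0,0.003,-1,-0.001,0.003,0.1,0.0016,0,0.003,-1,-0.001,0.003,0.13,0.0016,0,0.003,-1,-0.001,0.003,0.16,0.0016,0,0.003,-1,-0.001,0.003,0.185,0.0016,0,0.003,-1,-0.001,0.003,0.2,0.0016,0,0.003,-1,-0.001,0.003,0.208,0.0016,0,0.003,-1,-0.001,0.003,0.214,0.0016,0,0.003,-1,-0.001,0.003,0.219,0.0016,0,0.003,-1,-0.001,0.003,0.221,0.0016,0,0.003,-1]
}}

```text
clock: 8.2
eef_pos: [583.4, -141.8, 29.4]
tcp_rot: [3.141, -0.0, 1.438]
contact_force: [0.3, -0.2, -1.8]
opening: 0.105
grasp_force: 68.6
```

Call:
{"api": "send_rows", "payload": {
  "targets": [0,0,0,0,0,0,-1,0,0,0.001,0,0,0,-1,0,0,0.002,0,0,0,-1,0,0,0.003,0,0,0,-1,0,0,0.004,0,0,0,-1,0,0,0.004,0,0,0,-1,0,0,0.004,0,0,0,-1]
}}

```text
clock: 8.78
eef_pos: [583.0, -141.9, 25.3]
tcp_rot: [-3.142, -0.0, 1.438]
contact_force: [0.4, -1.2, -1.8]
opening: 0.102
grasp_force: 68.6
```

Call:
{"api": "send_rows", "payload": {
  "targets": [0,0,0.0005,0,0,0,-1,0,0,0.001,0,0,0,-1,0,0,0.0015,0,0,0,-1,0,0,0.0015,0,0,0,-1,0,0,0.0015,0,0,0,-1]
}}

```text
clock: 9.2
eef_pos: [583.0, -141.8, 23.7]
tcp_rot: [-3.141, -0.0, 1.438]
contact_force: [0.8, -0.3, -1.4]
opening: 0.104
grasp_force: 68.6
```

Call:
{"api": "send_rows", "payload": {
  "targets": [0,0,0.0005,0,0,0,-1,0,0,0.001,0,0,0,-1,0,0,0.001,0,0,0,-1,0,0,0.001,0,0,0,-1]
}}

```text
clock: 9.53
eef_pos: [583.1, -141.9, 23.7]
tcp_rot: [3.141, -0.0, 1.438]
contact_force: [-4.1, 1.0, 9.5]
opening: 0.104
grasp_force: 70.2
```

Contact on the mat reads 9.5 N. I release slowly and rise.

Call:
{"api": "send_rows", "payload": {
  "targets": [0,0,-0.0005,0,0,0,-0.6,0,0,-0.0005,0,0,0,-0.5,0,0,-0.0005,0,0,0,0,0,0,-0.0005,0,0,0,0.3,0,0,-0.0005,0,0,0,0.5,0,0,-0.0005,0,0,0,0.5,0,0,-0.01,0,0,0,0.5,0,0,-0.03,0,0,0,0.5,0,0,-0.06,0,0,0,0.5,0,0,-0.1,0,0,0,0.5,0,0,-0.14,0,0,0,0.5,0,0,-0.17,0,0,0,0.5]
}}

```text
clock: 10.53
eef_pos: [583.6, -142.0, 196.7]
tcp_rot: [3.139, 0.0, 1.438]
contact_force: [0.2, -0.4, 0.8]
opening: 0.749
grasp_force: 0.0
```

```bash
python3 -c "
from h import *
s=r.sense();print(s['eef_pos'],s['tcp_rot'],s['opening'],s['qpos'])
f=cams.grab_frame('top');g=cams.grab_frame('side')
im=g['color'].astype(int);
t=np.deg2rad(-7.56);M=np.array([[np.cos(t),-np.sin(t)],[np.sin(t),np.cos(t)]])
W=np.array([[-90,67],[-90,-67],[90,-67],[90,67]])@M.T+[505,-130.8]
o=g['color'].copy()
for p in proj(g,np.c_[W,[16]*4]): o[tuple(p[::-1].round().astype(int))]=(0,0,255)
cv2.imwrite('pics/s5.png',cv2.resize(o[130:300,180:420],(720,510),interpolation=cv2.INTER_NEAREST))"
```

```text
[ 583.58063041 -142.01597424  196.74704387] [3.13894198e+00 1.71303369e-04 1.43776889e+00] 0.7492280664736493 [-2.41276430e-01  3.48633753e-01  1.72255408e+00  1.32484235e-04
  1.06775117e+00 -1.08312932e-01]
```

View pics/s5.png

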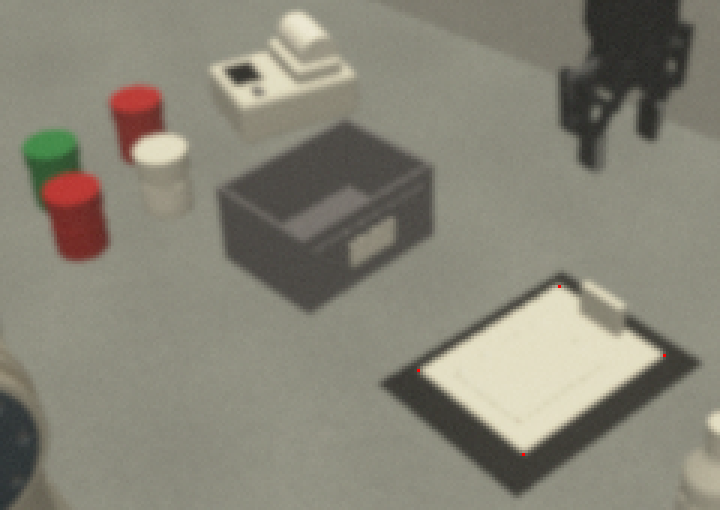

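The lid lies flat and centred on the mat, with its corners on the predicted red dots. Next is the jar.

```bash
python3 -c "
from h import *
f=cams.grab_frame('top');g=cams.grab_frame('side');im=f['color'].astype(int)
for th in(110,130,150):print(rect(f,blob(im.min(2)>th,(221,222)),75)[:2])
print('side',ray(g,[[233.7,179.3]],75),proj(g,[[453.6,336.4,75]]),proj(f,[[453.6,336.4,75]]))
print('others',ray(f,[[188,207.3],[215.5,257],[187.5,245.5]],75).round())
print(go(453.6,336.4,180,1.1))"
```

```text
((453.5477600097656, 336.4126281738281), (55.24614715576172, 51.97494888305664))
((453.53399658203125, 336.404296875), (52.27031707763672, 48.76401138305664))Traceback (most recent call last):
  File "<string>", line 4, in <module>
    for th in(110,130,150):print(rect(f,blob(im.min(2)>th,(221,222)),75)[:2])
                                        ~~~~^^^^^^^^^^^^^^^^^^^^^^^^
  File "h.py", line 14, in blob
    k=l[near[1],near[0]]; assert k; return (l==k).astype(np.uint8)
                                 ^
AssertionError
```

```bash
python3 -c "
from h import *
f=cams.grab_frame('top');g=cams.grab_frame('side')
print('side',ray(g,[[233.7,179.3]],75),proj(g,[[453.6,336.4,75]]))
print('others',ray(f,[[188,207.3],[215.5,257],[187.5,245.5]],75).round())
print(go(453.6,336.4,180,1.1))"
```

```text
side [[454.29188754 335.89460324  75.        ]] [[233.42687112 179.33536756]]
others [[499. 434.  75.]
 [348. 346.  75.]
 [382. 432.  75.]]
[0.4568, -0.1907, 0.0123, -0.002, 0.0, 0.3378]
```

Call:
{"api": "send_rows", "payload": {
  "targets": [0.02,-0.008,0,0,0,0,1,0.057,-0.024,0,0,0,0.04,1,0.095,-0.04,0,0,0,0.07,1,0.133,-0.056,0,0,0,0.1,1,0.171,-0.071,0,0,0,0.13,1,0.209,-0.087,0,0,0,0.16,1,0.247,-0.103,0,0,0,0.19,1,0.285,-0.119,0,0,0,0.22,1,0.323,-0.135,0,0,0,0.25,1,0.361,-0.151,0,0,0,0.28,1,0.399,-0.167,0,0,0,0.31,1,0.43,-0.18,0,0,0,0.338,1]
}}

```text
clock: 11.83
eef_pos: [459.6, 310.3, 191.2]
tcp_rot: [-3.14, 0.002, 1.099]
contact_force: [0.1, 0.0, 0.1]
opening: 0.999
grasp_force: 0.0
```

Call:
{"api": "send_rows", "payload": {
  "targets": [0.01,0,0,0,0,0,1,0.015,0,0,0,0,0,1,0.015,0,0,0,0,0,1,0.015,0,0,0,0,0,1,0.015,0,0,0,0,0,1]
}}

```text
clock: 12.25
eef_pos: [468.5, 320.0, 192.3]
tcp_rot: [-3.141, 0.001, 1.099]
contact_force: [0.6, -0.4, 0.5]
opening: 1.002
grasp_force: 0.0
```

```bash
python3 -c "
from h import *
s=r.sense();print(s['eef_pos'],s['tcp_rot'],s['opening']);print(go(453.8,336.2,36,1.1))"
```

```text
[468.49436918 320.0073899  192.27179556] [-3.14101660e+00  1.28411075e-03  1.09853512e+00] 1.0015373639771263
[0.0079, -0.0204, 0.1563, -0.0006, 0.0013, -0.0015]
```

Call:
{"api": "send_rows", "payload": {
  "targets": [0.0075,-0.0205,0,0,0,0,1,0.0075,-0.0205,0.01,0,0,0,1,0.0075,-0.0205,0.03,0,0,0,1,0.0075,-0.0205,0.06,0,0,0,1,0.0075,-0.0205,0.09,0,0,0,1,0.0075,-0.0205,0.115,0,0,0,1,0.0075,-0.0205,0.135,0,0,0,1,0.0075,-0.0205,0.148,0,0,0,1,0.0075,-0.0205,0.156,0,0,0,1,0.0075,-0.0205,0.156,0,0,0,1,0.0075,-0.0205,0.156,0,0,0,1]
}}

```text
clock: 13.17
eef_pos: [453.8, 336.9, 36.9]
tcp_rot: [-3.141, 0.0, 1.099]
contact_force: [-0.0, -0.8, 0.1]
opening: 1.002
grasp_force: 0.0
```

Call:
{"api": "send_rows", "payload": {
  "targets": [0,0,0,0,0,0,0.6,0,0,0,0,0,0,0.5,0,0,0,0,0,0,0.4,0,0,0,0,0,0,0.3,0,0,0,0,0,0,0,0,0,0,0,0,0,-1,0,0,0,0,0,0,-1,0,0,0,0,0,0,-1,0,0,0,0,0,0,-1],
  "grip_force": 40
}}

```text
clock: 13.92
eef_pos: [454.0, 338.0, 38.0]
tcp_rot: [3.141, -0.001, 1.1]
contact_force: [-0.0, -1.2, 6.0]
opening: 0.669
grasp_force: 41.5
```

The opening is 57 mm, which matches the cap. I lift it.

Call:
{"api": "send_rows", "payload": {
  "targets": [0,0,-0.003,0,0,0,-1,0,0,-0.01,0,0,0,-1,0,0,-0.025,0,0,0,-1,0,0,-0.045,0,0,0,-1,0,0,-0.07,0,0,0,-1,0,0,-0.095,0,0,0,-1,0,0,-0.12,0,0,0,-1,0,0,-0.135,0,0,0,-1,0,0,-0.142,0,0,0,-1,0,0,-0.142,0,0,0,-1,0,0,-0.142,0,0,0,-1]
}}

```text
clock: 14.83
eef_pos: [453.3, 337.4, 178.6]
tcp_rot: [-3.141, -0.0, 1.1]
contact_force: [-0.3, -0.1, -2.0]
opening: 0.67
grasp_force: 43.1
```

```bash
python3 -c "
from h import *
s=r.sense();print(s['eef_pos'],s['tcp_rot'],s['contact_force'],s['opening']);print(go(517,151,s['eef_pos'][2],1.52))
f=cams.grab_frame('top');im=f['color'].astype(int)
m=(im.max(2)<75).astype(np.uint8);m[:160]=0;m[245:]=0;m[:,:250]=0;m[:,312:]=0
o=f['color'].copy();t=-.05;M=np.array([[np.cos(t),-np.sin(t)],[np.sin(t),np.cos(t)]])
W=np.array([[-88,65],[-88,-65],[88,-65],[88,65]])@M.T+[517.1,151.2]
k=4;o=cv2.resize(o[140:260,170:330],None,fx=k,fy=k,interpolation=cv2.INTER_NEAREST)
q=((proj(f,np.c_[W,[90]*4])-[170,140]+.5)*k).round().astype(np.int32);cv2.polylines(o,[q],True,(0,0,255),1)
cv2.imwrite('pics/t6.png',o)"
```

```text
[453.26968426 337.38328193 178.63589777] [-3.1414356e+00 -3.5834542e-05  1.0998353e+00] [-0.29460837 -0.0761213  -1.98248588] 0.6704854425341403
[-0.1372, 0.1414, -0.0, -0.0001, -0.0001, -0.4202]
```

View pics/t6.png

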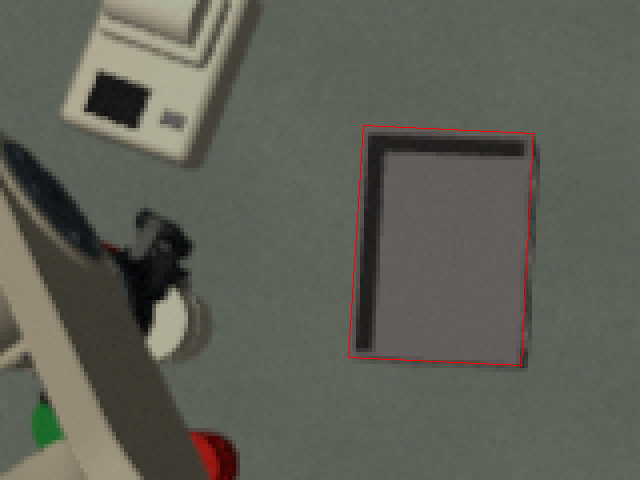

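The jar is lifted (2 N weight), and the tub rim matches the predicted outline at crop (350–535, 125–366). I carry it over the tub.

Call:
{"api": "send_rows", "payload": {
  "targets": [-0.005,0.005,0,0,0,-0.02,-1,-0.015,0.016,0,0,0,-0.06,-1,-0.03,0.031,0,0,0,-0.1,-1,-0.047,0.049,0,0,0,-0.15,-1,-0.065,0.067,0,0,0,-0.2,-1,-0.082,0.085,0,0,0,-0.25,-1,-0.1,0.103,0,0,0,-0.3,-1,-0.115,0.119,0,0,0,-0.35,-1,-0.128,0.132,0,0,0,-0.39,-1,-0.135,0.139,0,0,0,-0.42,-1,-0.137,0.141,0,0,0,-0.42,-1,-0.137,0.141,0,0,0,-0.42,-1]
}}

```text
clock: 15.88
eef_pos: [516.5, 150.8, 177.6]
tcp_rot: [-3.139, 0.001, 1.517]
contact_force: [-0.2, 0.3, -2.2]
opening: 0.666
grasp_force: 43.1
```

Call:
{"api": "send_rows", "payload": {
  "targets": [0,0,0,0,0,0,-1,0,0,0,0,0,0,-1,0,0,0,0,0,0,-1]
}}

```text
clock: 16.13
eef_pos: [516.7, 152.2, 178.6]
tcp_rot: [-3.141, -0.0, 1.52]
contact_force: [-0.0, -0.0, -2.1]
opening: 0.667
grasp_force: 43.1
```

```bash
python3 -c "
from h import *
s=r.sense();print(s['eef_pos'],s['tcp_rot'],s['contact_force'],s['opening']);print(go(517,151,45.5,1.52))
g=cams.grab_frame('side')
cv2.imwrite('pics/s7.png',cv2.resize(g['color'][100:240,200:400],(800,560),interpolation=cv2.INTER_CUBIC))"
```

```text
[516.65958519 152.17716763 178.55861497] [-3.14105053e+00 -9.41909176e-05  1.52023761e+00] [-0.01749421 -0.02129734 -2.05808946] 0.6668818481492478
[-0.0012, 0.0005, 0.1331, -0.0005, -0.0001, 0.0002]
```

View pics/s7.png

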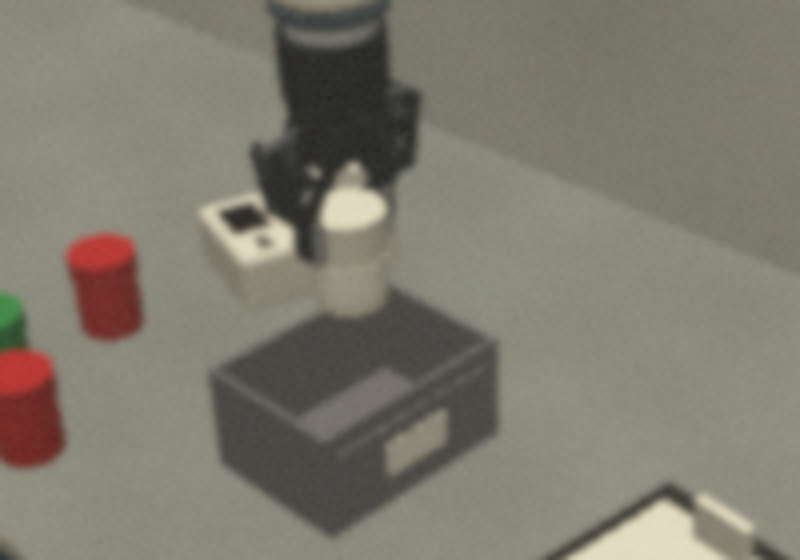

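The jar hangs upright (crop 352,255) over the tub. I lower it gently.

Call:
{"api": "send_rows", "payload": {
  "targets": [-0.001,0,0.006,0,0,0,-1,-0.001,0,0.02,0,0,0,-1,-0.001,0,0.038,0,0,0,-1,-0.001,0,0.056,0,0,0,-1,-0.001,0,0.074,0,0,0,-1,-0.001,0,0.092,0,0,0,-1,-0.001,0,0.108,0,0,0,-1,-0.001,0,0.118,0,0,0,-1,-0.001,0,0.125,0,0,0,-1,-0.001,0,0.13,0,0,0,-1,-0.001,0,0.132,0,0,0,-1,-0.001,0,0.132,0,0,0,-1]
}}

```text
clock: 17.18
eef_pos: [517.1, 150.6, 46.8]
tcp_rot: [3.142, -0.0, 1.52]
contact_force: [0.3, -0.1, -2.0]
opening: 0.669
grasp_force: 43.0
```

Call:
{"api": "send_rows", "payload": {
  "targets": [0,0,0.0005,0,0,0,-1,0,0,0.001,0,0,0,-1,0,0,0.0015,0,0,0,-1,0,0,0.002,0,0,0,-1,0,0,0.002,0,0,0,-1]
}}

```text
clock: 17.6
eef_pos: [517.1, 150.6, 45.0]
tcp_rot: [3.141, -0.0, 1.52]
contact_force: [0.2, -0.1, -0.9]
opening: 0.668
grasp_force: 43.0
```

Call:
{"api": "send_rows", "payload": {
  "targets": [0,0,0.0005,0,0,0,-1,0,0,0.001,0,0,0,-1,0,0,0.0015,0,0,0,-1,0,0,0.0015,0,0,0,-1]
}}

```text
clock: 17.93
eef_pos: [516.8, 150.5, 43.2]
tcp_rot: [-3.141, -0.0, 1.52]
contact_force: [0.4, 0.3, -1.7]
opening: 0.669
grasp_force: 43.0
```

Call:
{"api": "send_rows", "payload": {
  "targets": [0,0,0.0005,0,0,0,-1,0,0,0.001,0,0,0,-1,0,0,0.001,0,0,0,-1,0,0,0.001,0,0,0,-1]
}}

```text
clock: 18.27
eef_pos: [516.9, 150.5, 43.0]
tcp_rot: [-3.141, -0.0, 1.52]
contact_force: [-3.1, -0.9, 9.6]
opening: 0.669
grasp_force: 44.0
```

Call:
{"api": "send_rows", "payload": {
  "targets": [0,0,-0.0005,0,0,0,0.4,0,0,-0.0005,0,0,0,0.5,0,0,-0.0005,0,0,0,0.7,0,0,-0.0005,0,0,0,0.9,0,0,-0.0005,0,0,0,0.9,0,0,-0.0005,0,0,0,0.9,0,0,-0.01,0,0,0,0.9,0,0,-0.03,0,0,0,0.9,0,0,-0.06,0,0,0,0.9,0,0,-0.1,0,0,0,0.9,0,0,-0.14,0,0,0,0.9,0,0,-0.17,0,0,0,0.9]
}}

```text
clock: 19.27
eef_pos: [517.5, 150.6, 216.2]
tcp_rot: [3.139, -0.001, 1.52]
contact_force: [2.3, -0.5, -0.4]
opening: 0.951
grasp_force: 0.0
```

Call:
{"api": "send_rows", "payload": {
  "targets": [0,0,-0.03,0,0,0,0.9,0,0,-0.05,0,0,0,0.9,0,0,-0.05,0,0,0,0.9,0,0,-0.05,0,0,0,0.9,0,0,-0.05,0,0,0,0.9]
}}

```text
clock: 19.68
eef_pos: [516.4, 150.3, 262.0]
tcp_rot: [-3.141, 0.0, 1.52]
contact_force: [0.3, 0.2, 0.3]
opening: 0.953
grasp_force: 0.0
```

```bash
python3 -c "
from h import *
s=r.sense();print(s['eef_pos'],s['clock'])
g=cams.grab_frame('side');print(proj(g,[[517,150.5,80]]))
cv2.imwrite('pics/s8.png',cv2.resize(g['color'][100:340,180:480],(750,600),interpolation=cv2.INTER_CUBIC))"
```

```text
[516.41183003 150.31350213 261.95533726] 19.6833
[[289.08597637 191.17693744]]
```

View pics/s8.png

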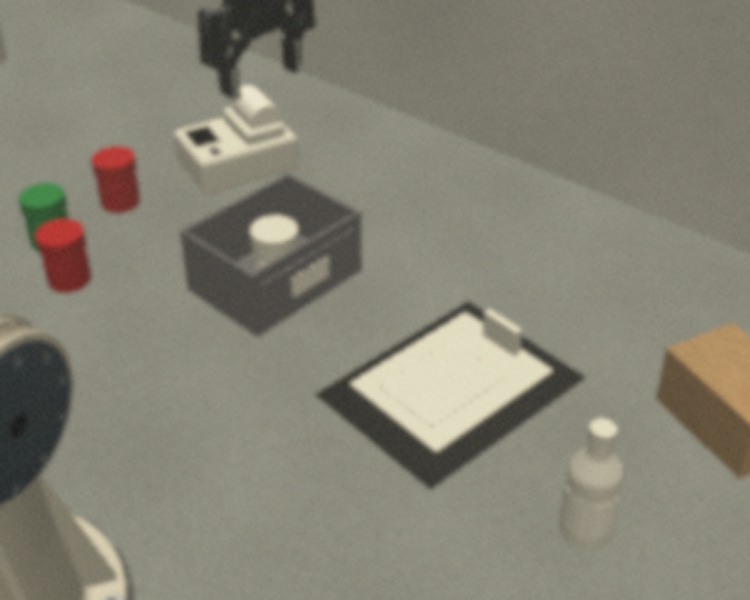

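The jar stands upright in the tub: its cap is at crop (273,229), and the prediction was (273,228). The lid is flat on the mat, the bystanders haven't moved, and the arm is clear.

```bash
python3 -c "
from rig import r
print(r.sign_off())"
```

```text
the job is handed in; nothing more can be done
None
```

I tipped the lid about 5 cm with its far edge on the rim, laid it flat on the middle of the mat, then stood the jar upright in the open tub; the bottle and carton were not touched, and the job is handed in.

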